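# Sweep the clock's minute hand round to the red tab

## Task

The wall clock lies face up on the mat with its glass off. With a fingertip against the side of the long orange-tipped minute hand, follow the dial round and push the hand slowly and gently clockwise, even where the other way would be shorter, until its tip points at the red tab on the rim, then move the fingers clear. Take hold of nothing, leave the short hour hand, the red tab and the clock itself where they are, and do not disturb the watches and tools lying around it.

Things in the scene. Friction and masses are not known exactly. Their poses are not given: they have to be found in the camera images.
- clock: Loose round wall clock, 1.8 kg, lying face up: blue case 300 mm across and 30 mm thick, white dial 276 mm across whose surface is 32 mm above the table, black hour marks up to 2 mm proud of it. Origin: centre of the underside; z up; x points to twelve o'clock (the mark with an extra cross bar).
- dial_center (a point): The middle of the dial surface, on the axle of both hands, 32 mm above the table. A brass axle 10 mm thick rises to 60 mm above the table.
- minute_hand (a joint): Angle of the minute hand (rad), clockwise seen from above, 0 at twelve o'clock. It turns freely either way with light friction (about 0.8 N at the outer end) and stays where it is left.
- minute_tip (a point): Tip of the minute hand, 125 mm from the axle, at mid thickness. The hand is a straight black bar 9 mm wide and 6 mm thick with an orange band from 95 to 125 mm from the axle; it lies 50 to 56 mm above the table (18 to 24 mm above the dial), with a tail 35 mm long on the other side of the axle.
- hour_hand (a joint): Angle of the hour hand (rad), clockwise seen from above, 0 at twelve o'clock; it stays where it is left.
- hour_tip (a point): Tip of the short dark grey hour hand, 70 mm from the axle; a bar 10 mm wide lying 38 to 42 mm above the table, below the minute hand, which passes over it. Fingertips that keep more than 95 mm from the axle go clear of it.
- tab (a joint): Angle of the red tab round the rim (rad), clockwise seen from above, 0 at twelve o'clock. The minute hand points at the tab when both angles agree. The tab is stiff and is to stay where it is. It begins 1.4 to 4.9 rad clockwise of the minute hand.
- tab_mark (a point): The point where the tip of the minute hand belongs: in front of the middle of the red tab, 125 mm from the axle and 53 mm above the table. The tab is a red clip 16 mm wide on the rim, from 135 to 154 mm from the axle, its top 43 mm above the table (the hand passes over it).
- tab_axis (a point): A point on the axle at the dial surface, whose x axis points along the dial to the red tab, z up.
- black_watch: Bystander: dark steel wristwatch on its side, bracelet loop 75 x 60 mm, 40 mm high. Origin: centre of the loop, on the table.
- cushion_watch: Bystander: steel watch with turquoise dial on a round cushion 72 mm across, 34 mm high in all. Origin: centre of the underside.
- loupe: Bystander: black eye loupe with a grey band and steel top ring, 36 mm across, 34 mm high, standing. Origin: centre of the underside.
- oil_pot: Bystander: amber glass oil pot, 28 mm across, 42 mm high. Origin: centre of the underside.
- screwdriver: Bystander: small green screwdriver 110 mm long, lying on the mat, its x along the blade.
- tweezers: Bystander: steel tweezers 125 mm long, lying on the mat, x along them.
- die_block: Bystander: red block 60 x 50 x 16 mm with four white pegs, 30 mm high in all. Origin: centre of the underside.

How it is judged:
By the outcome, as a careful person would: the job done as asked, in the order asked, and still so for the second after the job is handed in, with the robot touching nothing.
It also fails if it takes over 58 s, if anything falls off the work surface, if the arm or the gripper's body presses on something with over 40 N, if the wrist force passes 120 N, or if a joint passes its speed limit or range.

## Robot

A 6-joint arm with a two-finger parallel gripper is mounted at the origin on the work surface. World frame = base frame: x ahead of the robot, y to its left, z up, the work surface at z = 0. Lengths are in mm, angles in rad, forces in N, time in s.
With the tool pointing down it reaches from about 325 to 775 mm from the base axis. Payload 9.3 kg.
Tool frame: the origin (TCP) lies between the finger pads; the fingertips stand 25 mm ahead of it and the grasp point (between the pads) lies 6 mm ahead of it; z points along the fingers, y is the line along which they close (so a half turn about z gives the same grasp; the last joint's range is limited). The gripper opens to 85 mm and grips with 20 to 120 N. Pads are 22 mm wide; open, the fingers measure 114 mm over their backs; the gripper's body (76 mm by 85 mm) begins 54 mm behind the grasp point. The pads swing forward as they close: fully open they stand 13 mm farther back than shut.
Start: joints at [1.02, 0.259, 0.021, 1.334, 0, 1.418], TCP at [213.066, 507.05, 256.279] pointing down, gripper open.
Joint ranges: [-3.04, 3.04], [-0.91, 1.82], [-1.04, 1.36], [-1.92, 1.95], [-1.52, 1.45], [-3.14, 3.14]. Speed limits (rad/s): [2.22, 2.22, 2.79, 3.14, 3.14, 3.14].

## Interface

Orientations are given as a unit quaternion [x, y, z, w].
In Python, from plant import readout, snapshot, camera_params, robot gives the robot as it stands.
- The arm moves only by the tool carry_out, never from a script. Its arguments are lists of equal length, an entry for each row: "travel": the shift along the tool's x, y, z each as a share of 100 mm, from -1 to 1, a list of three; "rotation": the turn, a rotation vector about the tool's x, y, z each as a share of 180 degrees, from -1 to 1, a list of three. A call has 1 to 12 rows; each row is the pose to reach, as a shift and turn from the pose commanded when the call began, along the tool's axes at that moment, turning the shorter way round; what a row does not reach only later rows make up. A row lasts 1/12 s, in which the tool goes at most 41.7 mm and 7.16 degrees, less where a joint would pass 70% of its speed; a pose out of reach is approached as far as the arm can. A call with a number of a shift or a turn outside -1 to 1 is refused whole. A call with a gripper value outside its range is refused whole. "fingers" is the closure, from -1 (fully open) to 1 (shut), set as the call begins (left out, the last holds). The fingers move at their own pace and stop on an object; "grip_force" is the grip in N (left out, the last holds). Time passes only in rows, so rows that repeat a pose let the fingers close. It gives the time, the measured TCP pose, the force, the opening and the grip force at its end, in the units of the state.
- readout.get_obs(): the state, without advancing time (a new reading comes with each control period).
- snapshot(name): name is "scene" or "side" or "wrist"; returns (picture, depth): 420x560x3 uint8, blue, green, red; 420x560 float32, mm along the optical axis (not along the pixel's ray), 0 where there is no reading.
- camera_params(name): a dict with "fovy" (degrees; the focal length in pixels is half the picture's height over the tangent of half this angle, whatever the lens; pixels are square), "cx", "cy" (the principal point, pixels), "T" (4x4, takes a point from camera to world coordinates); the wrist camera has in their place "hand_eye" (4x4, takes a point from camera to tool coordinates, whose origin is the TCP and whose axes are the flange's). Camera axes: x right, y up, looking along -z (the intrinsics and any distortion apply to the point x, -y, -z); pixel columns grow to the right and rows downward; lengths in mm; the calibration is good to about 2 mm. A picture is of the moment at which its call begins: read the wrist's pose just before it. camera_params takes no time and is no camera call.
- robot.hand_in(): hands the job in; it is judged then, once.
The state is a dict: "time_s": time; "joint_positions": joint angles; "qd": joint speeds; "joint_efforts": joint torques, N m; "tool_pos": TCP position; "tcp_rot": TCP orientation; "contact_force": force on the tool from outside, world axes, zero at the start; "wrist_torque": the same for the moment, N m; "opening": finger opening in mm; "grip_force": force on a finger pad.
Only numpy, scipy, OpenCV 4.12 (cv2) and the standard library are available. Lean on these libraries where they do the work, as an engineer would, in place of code of your own. Each camera call takes 0.05 s, during which the arm holds its last target. There are 200 camera calls.

## Working session

There is one attempt and no reset: what is moved stays moved. The work goes in short steps, Python scripts to look and compute and a tool call to move; the robot and the scene stay as the last step left them, time stands still between calls to the robot, and variables do not carry over. Pictures are saved under pics/ and viewed, at most 10 in all, crops included, and the job is handed in when it is done.

Besides the shell and the picture viewer there is one more tool, called as a command line: name --argument value ..., lists and objects as JSON in quotes. carry_out: Moves the arm, as the interface text tells. Shift numbers are shares of 100 mm and turn numbers shares of 180 degrees, none past 1 either way. Its arguments: {"type":"object","properties":{"travel":{"type":"array","items":{"type":"array","items":{"type":"number"}}},"rotation":{"type":"array","items":{"type":"array","items":{"type":"number"}}},"fingers":{"type":"number"},"grip_force":{"type":"number"}},"required":["travel","rotation"]}

```bash
mkdir -p pics
python3 - <<'E'
from plant import readout, snapshot, camera_params
import cv2,numpy as np
for n in("scene","side"):
    p,d=snapshot(n); cv2.imwrite(f"pics/{n}0.png",p); np.save(f"{n}_d.npy",d); c=camera_params(n); print(n,c)
o=readout.get_obs(); print(o)
print(camera_params("wrist"))
E
```

```text
scene {'fovy': 50.86653399740948, 'cx': 277.9782158219087, 'cy': 207.24057442307753, 'T': array([[-6.46716299e-01, -5.01775853e-01,  5.74438005e-01,
         1.24239901e+03],
       [ 7.62459275e-01, -4.45390524e-01,  4.69343302e-01,
         5.04793059e+02],
       [ 2.03441081e-02,  7.41517548e-01,  6.70624965e-01,
         8.19464611e+02],
       [ 0.00000000e+00,  0.00000000e+00,  0.00000000e+00,
         1.00000000e+00]])}
side {'fovy': 47.870983107530186, 'cx': 283.99032556902455, 'cy': 203.81626076657105, 'T': array([[ 9.43154903e-01,  2.61398914e-01, -2.05254564e-01,
         3.47089285e+02],
       [-3.32296291e-01,  7.53127187e-01, -5.67783952e-01,
        -7.53492991e+02],
       [ 6.16468407e-03,  6.03713548e-01,  7.97177489e-01,
         1.07879660e+03],
       [ 0.00000000e+00,  0.00000000e+00,  0.00000000e+00,
         1.00000000e+00]])}
{'time_s': 0.1, 'joint_positions': array([ 1.02040753e+00,  2.59146871e-01,  2.08660910e-02,  1.33371918e+00,
       -2.68516862e-05,  1.41817216e+00]), 'qd': array([-0.00048387, -0.00050371,  0.00143192, -0.00116423,  0.00077816,
    
[... 214 characters left out ...]
, 'tcp_rot': array([ 1.97573759e-01,  9.80287839e-01, -5.69639727e-04, -1.94607538e-04]), 'contact_force': array([-0.86924304, -0.20987739, -0.36863327]), 'wrist_torque': array([ 0.04085091, -0.01033354,  0.02902331]), 'grip_force': 0.0, 'opening': 85.46674756186059}
{'fovy': 71.42311489280542, 'cx': 275.28337261114274, 'cy': 211.9868610141321, 'hand_eye': array([[ 1.08642582e-03,  9.49863388e-01,  3.12663340e-01,
         8.08446349e+01],
       [ 9.99999387e-01, -1.09820182e-03, -1.38434684e-04,
         1.09805542e+00],
       [ 2.11873412e-04,  3.12663299e-01, -9.49863999e-01,
        -1.17071957e+02],
       [ 0.00000000e+00,  0.00000000e+00,  0.00000000e+00,
         1.00000000e+00]])}
```

View pics/scene0.png

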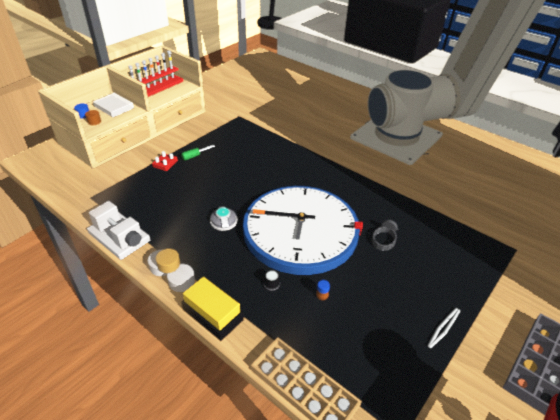

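View pics/side0.png

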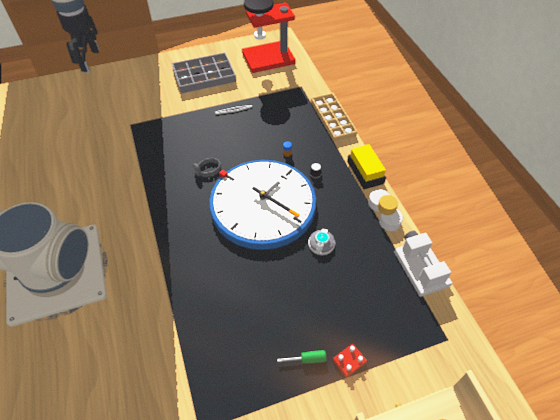

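The scene view shows the dial near (302,228), the axle at (303,215), the orange tip at (258,212) and the red tab at (358,226). In the side view the axle is at (263,195), the orange tip at (294,214) and the tab at (223,174).

```bash
cat > h.py <<'E'
import numpy as np,cv2
from plant import camera_params
def rays(n,uv,T=None):
    c=camera_params(n); f=210/np.tan(np.radians(c["fovy"]/2)); uv=np.atleast_2d(uv).astype(float)
    d=np.c_[(uv[:,0]-c["cx"])/f,-(uv[:,1]-c["cy"])/f,-np.ones(len(uv))]
    T=c["T"] if T is None else T
    return T[:3,3],d@T[:3,:3].T
def cast(n,uv,z,T=None):
    o,d=rays(n,uv,T); return (o+d*((z-o[2])/d[:,2])[:,None])[:,:2]
def circ(p):
    A=np.c_[2*p,np.ones(len(p))]
    for _ in range(5):
        s=np.linalg.lstsq(A,(p**2).sum(1),rcond=None)[0]; r=np.sqrt(s[2]+s[0]**2+s[1]**2)
        e=abs(np.hypot(*(p-s[:2]).T)-r); k=e<max(2.5*np.median(e),1); 
        p,A=p[k],A[k]
    return s[:2],r
def masks(img):
    h=cv2.cvtColor(img,cv2.COLOR_BGR2HSV)
    return dict(white=cv2.inRange(h,(0,0,150),(180,50,255)),blue=cv2.inRange(h,(100,130,50),(130,255,255)),
      orange=cv2.inRange(h,(7,150,130),(22,255,255)),red=cv2.inRange(h,(0,150,90),(5,255,255))|cv2.inRange(h,(172,150,90),(180,255,255)))
E
python3 - <<'E'
from h import *
for n,seed,box in(("scene",(302,228),(240,180,130,100)),("side",(263,200),(205,155,120,95))):
    p=cv2.imread(f"pics/{n}0.png"); x,y,w,hh=box; m=masks(p)
    for k in m:
        b=np.zeros_like(m[k]); b[y:y+hh,x:x+w]=m[k][y:y+hh,x:x+w]; m[k]=b
    big=lambda k:max(cv2.findContours(m[k],0,cv2.CHAIN_APPROX_NONE)[0],key=cv2.contourArea)[:,0]
    hull=cv2.convexHull(big("white"))[:,0]
    C,r=circ(cast(n,hull,32)); print(n,"dial",C,r)
    B,rb=circ(cast(n,cv2.convexHull(big("blue"))[:,0],30)); print(" blue",B,rb)
    for k,z in(("orange",55),("red",43)):
        ys,xs=np.nonzero(m[k]); q=cast(n,np.c_[xs,ys],z); c=q.mean(0)-C; print(k,len(xs),c+C,np.hypot(*c),np.degrees(np.arctan2(c[1],c[0])))
E
```

```text
scene dial [570.91715277  33.17087158] 138.06504638049046
 blue [579.08399265  40.03724887] 157.6454756076188
orange 45 [623.87333091 -45.15565397] 94.54840775380958 -55.9375679703795
red 69 [494.64091535 158.1605664 ] 146.42570882420884 121.39405558327732
side dial [566.30880225  30.88218835] 138.22468540316495
 blue [564.16226917  22.86184904] 153.36951989101397
orange 37 [615.46921684 -45.97324643] 91.23324074888599 -57.39507248488233
red 47 [482.83925455 147.11259711] 143.09672713038816 125.6835881096852
```

carry_out --travel '[[-1, -0.53, 0], [-1, -0.53, 0], [-1, -0.53, 0], [-1, -0.53, 0]]' --rotation '[[0, 0, 0], [0, 0, 0], [0, 0, 0], [0, 0, 0]]' --fingers 1 --grip_force 20

```text
time_s: 0.43
tool_pos: [287.0, 416.3, 256.1]
tcp_rot: [0.199, 0.98, -0.001, 0.0]
contact_force: [-0.1, 0.9, -0.2]
opening: 38.9
grip_force: 0.0
```

carry_out --travel '[[-1, -0.53, 0], [-1, -0.53, 0], [-1, -0.53, 0], [-1, -0.53, 0]]' --rotation '[[0, 0, 0], [0, 0, 0], [0, 0, 0], [0, 0, 0]]'

```text
time_s: 0.77
tool_pos: [358.8, 329.0, 256.0]
tcp_rot: [0.199, 0.98, -0.001, 0.0]
contact_force: [0.2, 0.7, 0.2]
opening: -0.1
grip_force: 0.0
```

carry_out --travel '[[-1, -0.53, 0], [-1, -0.53, 0], [-1, -0.53, 0], [-1, -0.53, 0]]' --rotation '[[0, 0, 0], [0, 0, 0], [0, 0, 0], [0, 0, 0]]'

```text
time_s: 1.1
tool_pos: [430.6, 241.6, 255.8]
tcp_rot: [0.199, 0.98, -0.0, 0.0]
contact_force: [-1.3, 0.4, -1.0]
opening: -0.3
grip_force: 0.0
```

carry_out --travel '[[-1, -0.53, 0], [-1, -0.53, 0], [-1, -0.53, 0], [-1, -0.53, 0]]' --rotation '[[0, 0, 0], [0, 0, 0], [0, 0, 0], [0, 0, 0]]'

```text
time_s: 1.43
tool_pos: [502.4, 154.0, 255.5]
tcp_rot: [0.199, 0.98, -0.0, 0.0]
contact_force: [-1.1, 0.1, -0.4]
opening: 0.1
grip_force: 0.0
```

carry_out --travel '[[-1, -0.53, 0], [-1, -0.53, 0], [-1, -0.53, 0], [-1, -0.53, 0]]' --rotation '[[0, 0, 0], [0, 0, 0], [0, 0, 0], [0, 0, 0]]'

```text
time_s: 1.77
tool_pos: [574.1, 66.3, 255.0]
tcp_rot: [0.199, 0.98, -0.0, -0.0]
contact_force: [-1.7, 0.8, -0.2]
opening: -0.0
grip_force: 0.0
```

carry_out --travel '[[-1, -0.53, 0], [-1, -0.53, 0], [-1, -0.53, 0], [-1, -0.53, 0]]' --rotation '[[0, 0, 0], [0, 0, 0], [0, 0, 0], [0, 0, 0]]'

```text
time_s: 2.1
tool_pos: [645.6, -21.4, 254.4]
tcp_rot: [0.199, 0.98, -0.0, -0.0]
contact_force: [0.2, 0.8, -0.8]
opening: 0.1
grip_force: 0.0
```

carry_out --travel '[[0, 0, 0], [0, 0, 0], [0, 0, 0], [0, 0, 0], [0, 0, 0], [0, 0, 0], [0, 0, 0], [0, 0, 0], [0, 0, 0], [0, 0, 0], [0, 0, 0], [0, 0, 0]]' --rotation '[[0, 0, -0.45], [0, 0, -0.45], [0, 0, -0.45], [0, 0, -0.45], [0, 0, -0.45], [0, 0, -0.45], [0, 0, -0.45], [0, 0, -0.45], [0, 0, -0.45], [0, 0, -0.45], [0, 0, -0.45], [0, 0, -0.45]]'

```text
time_s: 3.1
tool_pos: [642.7, -16.8, 256.1]
tcp_rot: [-0.49, 0.872, 0.0, -0.0]
contact_force: [0.2, -0.1, 0.0]
opening: 0.1
grip_force: 0.0
```

carry_out --travel '[[0, 0, 0], [0, 0, 0], [0, 0, 0], [0, 0, 0], [0, 0, 0], [0, 0, 0], [0, 0, 0], [0, 0, 0], [0, 0, 0], [0, 0, 0], [0, 0, 0], [0, 0, 0]]' --rotation '[[0, 0, -0.46], [0, 0, -0.46], [0, 0, -0.46], [0, 0, -0.46], [0, 0, -0.46], [0, 0, -0.46], [0, 0, -0.46], [0, 0, -0.46], [0, 0, -0.46], [0, 0, -0.46], [0, 0, -0.46], [0, 0, -0.46]]'

```text
time_s: 4.1
tool_pos: [642.7, -16.8, 256.1]
tcp_rot: [0.944, -0.33, -0.0, -0.0]
contact_force: [0.4, -0.3, 0.1]
opening: -0.3
grip_force: 0.0
```

```bash
cat >> h.py <<'E'
from scipy.spatial.transform import Rotation as R
from plant import readout,snapshot
def wrist(name):
    o=readout.get_obs(); T=np.eye(4); T[:3,:3]=R.from_quat(o["tcp_rot"]).as_matrix(); T[:3,3]=o["tool_pos"]
    p,d=snapshot("wrist"); cv2.imwrite(f"pics/{name}.png",p); W=T@camera_params("wrist")["hand_eye"]; np.save(name+"_T.npy",W)
    x=T[:3,0]; print("t",o["time_s"],"tcp",o["tool_pos"].round(1),"yaw",np.degrees(np.arctan2(x[1],x[0])).round(2),"q",np.degrees(o["joint_positions"]).round(0),"F",o["contact_force"].round(1),"z",T[:3,2].round(3))
    return p,W
E
python3 -c "
from h import *
wrist('w1')"
```

```text
t 4.1 tcp [642.7 -16.8 256.1] yaw -38.55 q [  -9.   24.   15.   81.    0. -150.] F [ 0.4 -0.3  0.1] z [-0.001  0.001 -1.   ]
```

View pics/w1.png

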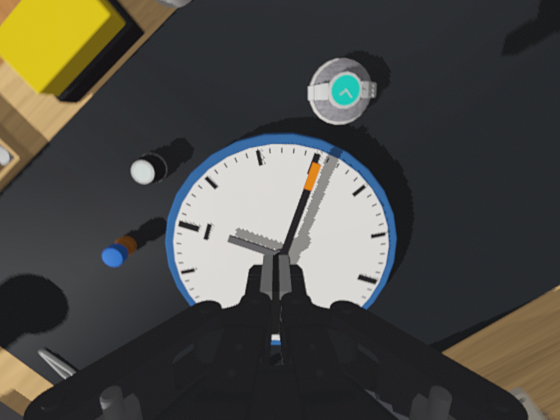

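The wrist view shows the axle near (282,250), the hand running to its tip at (318,155), the orange band at (313,176), twelve o'clock at (195,227) and the closed fingertips at (277,262).

Run:
```python
from h import *
p=cv2.imread("pics/w1.png"); W=np.load("w1_T.npy"); m=masks(p)
ys,xs=np.nonzero(m["blue"][120:300,150:410]); uv=np.c_[xs+150,ys+120]
hull=cv2.convexHull(uv.astype(np.int32))[:,0]; hull=hull[hull[:,1]<290]
print("rim",circ(cast("wrist",hull,28,W)))
w=m["white"].copy(); w[300:]=0; w[:,:150]=0; w[:,410:]=0; w[:140]=0
c=max(cv2.findContours(w,0,cv2.CHAIN_APPROX_NONE)[0],key=cv2.contourArea)
hull=cv2.convexHull(c)[:,0]; hull=hull[hull[:,1]<270]
C,r=circ(cast("wrist",hull,32,W)); print("dial",C,r)
ys,xs=np.nonzero(m["orange"][140:220,290:340]); q=cast("wrist",np.c_[xs+290,ys+140],56,W)
o=q.mean(0); print("orange",len(xs),o,"ang",np.degrees(np.arctan2(*(o-C)[::-1])),np.hypot(*(o-C)))
d=np.linalg.svd(q-o)[2][0]; print("dir",np.degrees(np.arctan2(d[1],d[0])))
rr=(q-C)@((o-C)/np.hypot(*(o-C))); print(rr.min(),rr.max())
```

```text
rim (array([569.70313513,  33.51450488]), np.float64(149.71971689773025))
dial [572.47951002  34.28376892] 135.50455963359045
orange 232 [631.44566818 -57.90703244] ang -57.3966121307909 109.4356050926003
dir 125.68533655841749
93.50238425586191 124.34399093919318
```

Run:
```python
from h import *
p,d=snapshot("wrist"); c=camera_params("wrist"); H=c["hand_eye"]; f=210/np.tan(np.radians(c["fovy"]/2))
v,u=np.mgrid[240:330,230:325]; z=d[240:330,230:325].astype(float)
P=np.stack([(u-c["cx"])/f*z,-(v-c["cy"])/f*z,-z],-1)@H[:3,:3].T+H[:3,3]
k=(z>0)&(P[...,2]<60); Q=P[k]; print("max tool z",Q[:,2].max(),np.percentile(Q[:,2],[99,95,90]))
for a in range(-15,45,5):
    s=Q[(Q[:,2]>=a)&(Q[:,2]<a+5)]
    if len(s): print(a,len(s),"y",s[:,1].min().round(1),s[:,1].max().round(1),"x",s[:,0].min().round(1),s[:,0].max().round(1))
```

```text
max tool z 22.24210746064871 [19.19618701 14.4619676   9.70513382]
-15 524 y -17.3 14.8 x -10.1 11.7
-10 235 y -14.1 12.8 x 5.8 11.2
-5 366 y -14.2 12.9 x 5.2 11.3
0 315 y -14.1 13.0 x 5.4 11.1
5 293 y -14.2 12.9 x 5.0 10.9
10 252 y -14.1 12.7 x 5.3 10.9
15 200 y -13.6 12.3 x 5.6 11.1
20 30 y -7.2 5.8 x 9.6 10.7
```

carry_out --travel '[[0.22, 0.01, 0.3], [0.22, 0.01, 0.6], [0.22, 0.01, 0.9], [0.22, 0.01, 1], [0.22, 0.01, 1]]' --rotation '[[0, 0, -0.014], [0, 0, -0.014], [0, 0, -0.014], [0, 0, -0.014], [0, 0, -0.014]]'

```text
time_s: 4.62
tool_pos: [658.1, -32.2, 153.5]
tcp_rot: [0.95, -0.314, -0.003, 0.0]
contact_force: [-0.8, 0.2, 0.6]
opening: 0.3
grip_force: 0.0
```

carry_out --travel '[[0, 0, 0.15], [0, 0, 0.3], [0, 0, 0.45], [0, 0, 0.6], [0, 0, 0.75], [0, 0, 0.85], [0, 0, 0.88], [0, 0, 0.88]]' --rotation '[[0, 0, 0], [0, 0, 0], [0, 0, 0], [0, 0, 0], [0, 0, 0], [0, 0, 0], [0, 0, 0], [0, 0, 0]]'

```text
time_s: 5.28
tool_pos: [659.7, -32.9, 68.8]
tcp_rot: [0.95, -0.313, 0.0, -0.0]
contact_force: [0.8, 0.6, -0.3]
opening: 0.0
grip_force: 0.0
```

Run:
```python
from h import *
wrist('w2')
r=110
for i in range(1,13):
    t=np.radians(10*i/12); print([round(r*(np.cos(t)-1)/100,4),round(r*np.sin(t)/100,4)],round(10*i/12/180,5))
```

```text
t 5.2833 tcp [659.7 -32.9  68.8] yaw -36.49 q [ -10.   31.   -1.   58.    0. -154.] F [ 0.8  0.6 -0.3] z [ 0.  0. -1.]
[np.float64(-0.0001), np.float64(0.016)] 0.00463
[np.float64(-0.0005), np.float64(0.032)] 0.00926
[np.float64(-0.001), np.float64(0.048)] 0.01389
[np.float64(-0.0019), np.float64(0.064)] 0.01852
[np.float64(-0.0029), np.float64(0.0799)] 0.02315
[np.float64(-0.0042), np.float64(0.0959)] 0.02778
[np.float64(-0.0057), np.float64(0.1118)] 0.03241
[np.float64(-0.0074), np.float64(0.1277)] 0.03704
[np.float64(-0.0094), np.float64(0.1436)] 0.04167
[np.float64(-0.0116), np.float64(0.1594)] 0.0463
[np.float64(-0.014), np.float64(0.1752)] 0.05093
[np.float64(-0.0167), np.float64(0.191)] 0.05556
```

View pics/w2.png

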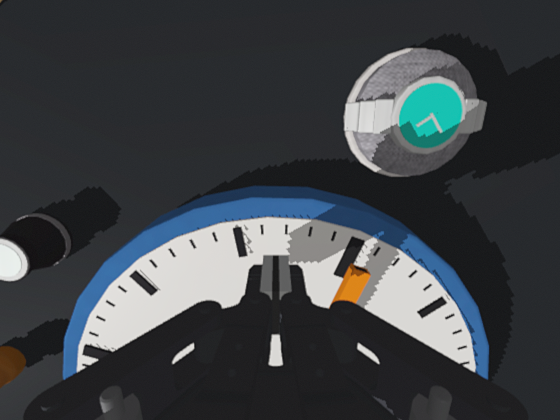

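The finger stands at (275,285), just anticlockwise of the orange tip at (352,285), and nothing touches. I'll start the arc at 10° per call.

carry_out --travel '[[0, 0.016, 0], [0, 0.032, 0], [-0.001, 0.048, 0], [-0.002, 0.064, 0], [-0.003, 0.08, 0], [-0.004, 0.096, 0], [-0.006, 0.112, 0], [-0.007, 0.128, 0], [-0.009, 0.144, 0], [-0.012, 0.159, 0], [-0.014, 0.175, 0], [-0.017, 0.191, 0]]' --rotation '[[0, 0, 0.0046], [0, 0, 0.0093], [0, 0, 0.0139], [0, 0, 0.0185], [0, 0, 0.0231], [0, 0, 0.0278], [0, 0, 0.0324], [0, 0, 0.037], [0, 0, 0.0417], [0, 0, 0.0463], [0, 0, 0.0509], [0, 0, 0.0556]]'

```text
time_s: 6.33
tool_pos: [646.7, -47.7, 68.3]
tcp_rot: [0.919, -0.395, 0.0, 0.0]
contact_force: [0.3, 0.6, 1.2]
opening: -0.1
grip_force: 0.0
```

carry_out --travel '[[0, 0.016, 0], [0, 0.032, 0], [-0.001, 0.048, 0], [-0.002, 0.064, 0], [-0.003, 0.08, 0], [-0.004, 0.096, 0], [-0.006, 0.112, 0], [-0.007, 0.128, 0], [-0.009, 0.144, 0], [-0.012, 0.159, 0], [-0.014, 0.175, 0], [-0.017, 0.191, 0]]' --rotation '[[0, 0, 0.0046], [0, 0, 0.0093], [0, 0, 0.0139], [0, 0, 0.0185], [0, 0, 0.0231], [0, 0, 0.0278], [0, 0, 0.0324], [0, 0, 0.037], [0, 0, 0.0417], [0, 0, 0.0463], [0, 0, 0.0509], [0, 0, 0.0556]]'

```text
time_s: 7.33
tool_pos: [631.7, -59.6, 68.3]
tcp_rot: [0.881, -0.474, 0.0, -0.0]
contact_force: [1.5, 0.4, -0.4]
opening: 0.2
grip_force: 0.4
```

carry_out --travel '[[0, 0.016, 0], [0, 0.032, 0], [-0.001, 0.048, 0], [-0.002, 0.064, 0], [-0.003, 0.08, 0], [-0.004, 0.096, 0], [-0.006, 0.112, 0], [-0.007, 0.128, 0], [-0.009, 0.144, 0], [-0.012, 0.159, 0], [-0.014, 0.175, 0], [-0.017, 0.191, 0]]' --rotation '[[0, 0, 0.0046], [0, 0, 0.0093], [0, 0, 0.0139], [0, 0, 0.0185], [0, 0, 0.0231], [0, 0, 0.0278], [0, 0, 0.0324], [0, 0, 0.037], [0, 0, 0.0417], [0, 0, 0.0463], [0, 0, 0.0509], [0, 0, 0.0556]]'

```text
time_s: 8.33
tool_pos: [614.8, -68.7, 68.3]
tcp_rot: [0.836, -0.549, 0.0, 0.0]
contact_force: [0.1, 0.1, 0.8]
opening: -0.1
grip_force: 0.4
```

Run:
```python
from h import *
p,W=wrist('w3'); C=np.array([570,33.3]); print("r,ang",np.hypot(*(W[:2,3]*0+readout.get_obs()["tool_pos"][:2]-C)))
m=masks(p)["orange"]; m[:, :240]=0; m[:200]=0; ys,xs=np.nonzero(m); q=cast("wrist",np.c_[xs,ys],56,W); print(len(xs),xs.mean(),ys.mean(),np.degrees(np.arctan2(*(q.mean(0)-C)[::-1])))
```

```text
t 8.3333 tcp [614.8 -68.7  68.3] yaw -66.58 q [ -14.   28.   -8.   55.   -0. -128.] F [0.1 0.1 0.8] z [ 0. -0. -1.]
r,ang 111.34323838381081
640 314.39375 279.034375 -76.15569493139132
```

View pics/w3.png

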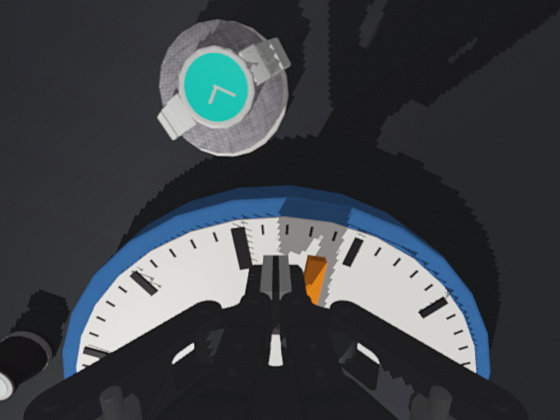

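The hand's orange end at (314,279) rests against the finger at (275,280), about 9.6° ahead of it, and moves with it. Contact is light, so I'll go on.

carry_out --travel '[[0, 0.016, 0], [0, 0.032, 0], [-0.001, 0.048, 0], [-0.002, 0.064, 0], [-0.003, 0.08, 0], [-0.004, 0.096, 0], [-0.006, 0.112, 0], [-0.007, 0.128, 0], [-0.009, 0.144, 0], [-0.012, 0.159, 0], [-0.014, 0.175, 0], [-0.017, 0.191, 0]]' --rotation '[[0, 0, 0.0046], [0, 0, 0.0093], [0, 0, 0.0139], [0, 0, 0.0185], [0, 0, 0.0231], [0, 0, 0.0278], [0, 0, 0.0324], [0, 0, 0.037], [0, 0, 0.0417], [0, 0, 0.0463], [0, 0, 0.0509], [0, 0, 0.0556]]'

```text
time_s: 9.38
tool_pos: [596.5, -74.7, 68.3]
tcp_rot: [0.785, -0.62, 0.0, -0.0]
contact_force: [0.8, -0.2, 1.0]
opening: 0.3
grip_force: 0.4
```

carry_out --travel '[[0, 0.016, 0], [0, 0.032, 0], [-0.001, 0.048, 0], [-0.002, 0.064, 0], [-0.003, 0.08, 0], [-0.004, 0.096, 0], [-0.006, 0.112, 0], [-0.007, 0.128, 0], [-0.009, 0.144, 0], [-0.012, 0.159, 0], [-0.014, 0.175, 0], [-0.017, 0.191, 0]]' --rotation '[[0, 0, 0.0046], [0, 0, 0.0093], [0, 0, 0.0139], [0, 0, 0.0185], [0, 0, 0.0231], [0, 0, 0.0278], [0, 0, 0.0324], [0, 0, 0.037], [0, 0, 0.0417], [0, 0, 0.0463], [0, 0, 0.0509], [0, 0, 0.0556]]'

```text
time_s: 10.38
tool_pos: [577.6, -77.4, 68.3]
tcp_rot: [0.728, -0.686, 0.0, 0.0]
contact_force: [1.5, -1.2, 0.7]
opening: -0.4
grip_force: 0.4
```

carry_out --travel '[[0, 0.016, 0], [0, 0.032, 0], [-0.001, 0.048, 0], [-0.002, 0.064, 0], [-0.003, 0.08, 0], [-0.004, 0.096, 0], [-0.006, 0.112, 0], [-0.007, 0.128, 0], [-0.009, 0.144, 0], [-0.012, 0.159, 0], [-0.014, 0.175, 0], [-0.017, 0.191, 0]]' --rotation '[[0, 0, 0.0046], [0, 0, 0.0093], [0, 0, 0.0139], [0, 0, 0.0185], [0, 0, 0.0231], [0, 0, 0.0278], [0, 0, 0.0324], [0, 0, 0.037], [0, 0, 0.0417], [0, 0, 0.0463], [0, 0, 0.0509], [0, 0, 0.0556]]'

```text
time_s: 11.38
tool_pos: [558.4, -76.9, 68.3]
tcp_rot: [-0.665, 0.747, -0.0, -0.0]
contact_force: [1.8, -0.5, 0.1]
opening: 0.2
grip_force: 0.4
```

carry_out --travel '[[0, 0.016, 0], [0, 0.032, 0], [-0.001, 0.048, 0], [-0.002, 0.064, 0], [-0.003, 0.08, 0], [-0.004, 0.096, 0], [-0.006, 0.112, 0], [-0.007, 0.128, 0], [-0.009, 0.144, 0], [-0.012, 0.159, 0], [-0.014, 0.175, 0], [-0.017, 0.191, 0]]' --rotation '[[0, 0, 0.0046], [0, 0, 0.0093], [0, 0, 0.0139], [0, 0, 0.0185], [0, 0, 0.0231], [0, 0, 0.0278], [0, 0, 0.0324], [0, 0, 0.037], [0, 0, 0.0417], [0, 0, 0.0463], [0, 0, 0.0509], [0, 0, 0.0556]]'

```text
time_s: 12.38
tool_pos: [539.6, -73.0, 68.3]
tcp_rot: [-0.598, 0.802, 0.0, -0.0]
contact_force: [1.0, -0.2, -0.1]
opening: -0.2
grip_force: 0.4
```

carry_out --travel '[[0, 0.016, 0], [0, 0.032, 0], [-0.001, 0.048, 0], [-0.002, 0.064, 0], [-0.003, 0.08, 0], [-0.004, 0.096, 0], [-0.006, 0.112, 0], [-0.007, 0.128, 0], [-0.009, 0.144, 0], [-0.012, 0.159, 0], [-0.014, 0.175, 0], [-0.017, 0.191, 0]]' --rotation '[[0, 0, 0.0046], [0, 0, 0.0093], [0, 0, 0.0139], [0, 0, 0.0185], [0, 0, 0.0231], [0, 0, 0.0278], [0, 0, 0.0324], [0, 0, 0.037], [0, 0, 0.0417], [0, 0, 0.0463], [0, 0, 0.0509], [0, 0, 0.0556]]'

```text
time_s: 13.38
tool_pos: [521.8, -65.9, 68.3]
tcp_rot: [-0.525, 0.851, -0.0, 0.0]
contact_force: [0.4, -1.1, -0.2]
opening: -0.3
grip_force: 0.4
```

carry_out --travel '[[0, 0.016, 0], [0, 0.032, 0], [-0.001, 0.048, 0], [-0.002, 0.064, 0], [-0.003, 0.08, 0], [-0.004, 0.096, 0], [-0.006, 0.112, 0], [-0.007, 0.128, 0], [-0.009, 0.144, 0], [-0.012, 0.159, 0], [-0.014, 0.175, 0], [-0.017, 0.191, 0]]' --rotation '[[0, 0, 0.0046], [0, 0, 0.0093], [0, 0, 0.0139], [0, 0, 0.0185], [0, 0, 0.0231], [0, 0, 0.0278], [0, 0, 0.0324], [0, 0, 0.037], [0, 0, 0.0417], [0, 0, 0.0463], [0, 0, 0.0509], [0, 0, 0.0556]]'

```text
time_s: 14.38
tool_pos: [505.5, -55.8, 68.3]
tcp_rot: [-0.449, 0.893, -0.0, -0.0]
contact_force: [0.2, -1.0, -0.5]
opening: 0.2
grip_force: 0.4
```

```bash
cat >> h.py <<'E'
def check(name):
    p,W=wrist(name); C=np.array([570,33.3]); t=readout.get_obs()["tool_pos"][:2]-C; print("r",np.hypot(*t),np.degrees(np.arctan2(t[1],t[0])))
    for k,z in(("orange",56),("red",43)):
        m=masks(p)[k]; m[:100]=0; m[:,:200]=0; n,l,s,c=cv2.connectedComponentsWithStats(m)
        for i in range(1,n):
            if s[i,4]>40:
                ys,xs=np.nonzero(l==i); q=cast("wrist",np.c_[xs,ys],z,W).mean(0)-C; print(k,s[i],np.degrees(np.arctan2(q[1],q[0])),np.hypot(*q))
E
python3 -c "
from h import *
check('w4')"
```

```text
t 14.3833 tcp [505.5 -55.8  68.3] yaw -126.63 q [-16.  18. -23.  48.  -0. -69.] F [ 0.2 -1.  -0.5] z [-0. -0. -1.]
r 110.06564073058506 -126.06422587985011
orange [304 257  23  48 709] -136.21746772520396 113.89004092536078
```

carry_out --travel '[[0, 0.016, 0], [0, 0.032, 0], [-0.001, 0.048, 0], [-0.002, 0.064, 0], [-0.003, 0.08, 0], [-0.004, 0.096, 0], [-0.006, 0.112, 0], [-0.007, 0.128, 0], [-0.009, 0.144, 0], [-0.012, 0.159, 0], [-0.014, 0.175, 0], [-0.017, 0.191, 0]]' --rotation '[[0, 0, 0.0046], [0, 0, 0.0093], [0, 0, 0.0139], [0, 0, 0.0185], [0, 0, 0.0231], [0, 0, 0.0278], [0, 0, 0.0324], [0, 0, 0.037], [0, 0, 0.0417], [0, 0, 0.0463], [0, 0, 0.0509], [0, 0, 0.0556]]'

```text
time_s: 15.43
tool_pos: [491.2, -43.1, 68.3]
tcp_rot: [-0.369, 0.929, -0.0, -0.0]
contact_force: [-0.7, -1.4, -0.6]
opening: 0.1
grip_force: 0.4
```

carry_out --travel '[[0, 0.016, 0], [0, 0.032, 0], [-0.001, 0.048, 0], [-0.002, 0.064, 0], [-0.003, 0.08, 0], [-0.004, 0.096, 0], [-0.006, 0.112, 0], [-0.007, 0.128, 0], [-0.009, 0.144, 0], [-0.012, 0.159, 0], [-0.014, 0.175, 0], [-0.017, 0.191, 0]]' --rotation '[[0, 0, 0.0046], [0, 0, 0.0093], [0, 0, 0.0139], [0, 0, 0.0185], [0, 0, 0.0231], [0, 0, 0.0278], [0, 0, 0.0324], [0, 0, 0.037], [0, 0, 0.0417], [0, 0, 0.0463], [0, 0, 0.0509], [0, 0, 0.0556]]'

```text
time_s: 16.43
tool_pos: [479.3, -28.0, 68.3]
tcp_rot: [-0.287, 0.958, -0.0, -0.0]
contact_force: [-1.1, -1.5, -0.2]
opening: 0.2
grip_force: 0.4
```

carry_out --travel '[[0, 0.016, 0], [0, 0.032, 0], [-0.001, 0.048, 0], [-0.002, 0.064, 0], [-0.003, 0.08, 0], [-0.004, 0.096, 0], [-0.006, 0.112, 0], [-0.007, 0.128, 0], [-0.009, 0.144, 0], [-0.012, 0.159, 0], [-0.014, 0.175, 0], [-0.017, 0.191, 0]]' --rotation '[[0, 0, 0.0046], [0, 0, 0.0093], [0, 0, 0.0139], [0, 0, 0.0185], [0, 0, 0.0231], [0, 0, 0.0278], [0, 0, 0.0324], [0, 0, 0.037], [0, 0, 0.0417], [0, 0, 0.0463], [0, 0, 0.0509], [0, 0, 0.0556]]'

```text
time_s: 17.43
tool_pos: [470.2, -11.1, 68.3]
tcp_rot: [-0.202, 0.979, 0.0, -0.0]
contact_force: [-1.3, -0.8, -0.5]
opening: -0.1
grip_force: 0.4
```

carry_out --travel '[[0, 0.016, 0], [0, 0.032, 0], [-0.001, 0.048, 0], [-0.002, 0.064, 0], [-0.003, 0.08, 0], [-0.004, 0.096, 0], [-0.006, 0.112, 0], [-0.007, 0.128, 0], [-0.009, 0.144, 0], [-0.012, 0.159, 0], [-0.014, 0.175, 0], [-0.017, 0.191, 0]]' --rotation '[[0, 0, 0.0046], [0, 0, 0.0093], [0, 0, 0.0139], [0, 0, 0.0185], [0, 0, 0.0231], [0, 0, 0.0278], [0, 0, 0.0324], [0, 0, 0.037], [0, 0, 0.0417], [0, 0, 0.0463], [0, 0, 0.0509], [0, 0, 0.0556]]'

```text
time_s: 18.43
tool_pos: [464.2, 7.1, 68.3]
tcp_rot: [-0.116, 0.993, 0.0, 0.0]
contact_force: [0.0, -0.6, 0.5]
opening: -0.2
grip_force: 0.4
```

carry_out --travel '[[0, 0.016, 0], [0, 0.032, 0], [-0.001, 0.048, 0], [-0.002, 0.064, 0], [-0.003, 0.08, 0], [-0.004, 0.096, 0], [-0.006, 0.112, 0], [-0.007, 0.128, 0], [-0.009, 0.144, 0], [-0.012, 0.159, 0], [-0.014, 0.175, 0], [-0.017, 0.191, 0]]' --rotation '[[0, 0, 0.0046], [0, 0, 0.0093], [0, 0, 0.0139], [0, 0, 0.0185], [0, 0, 0.0231], [0, 0, 0.0278], [0, 0, 0.0324], [0, 0, 0.037], [0, 0, 0.0417], [0, 0, 0.0463], [0, 0, 0.0509], [0, 0, 0.0556]]'

```text
time_s: 19.43
tool_pos: [461.4, 26.1, 68.3]
tcp_rot: [-0.029, 1.0, -0.0, -0.0]
contact_force: [-1.7, -1.2, 0.4]
opening: -0.1
grip_force: 0.4
```

carry_out --travel '[[0, 0.016, 0], [0, 0.032, 0], [-0.001, 0.048, 0], [-0.002, 0.064, 0], [-0.003, 0.08, 0], [-0.004, 0.096, 0], [-0.006, 0.112, 0], [-0.007, 0.128, 0], [-0.009, 0.144, 0], [-0.012, 0.159, 0], [-0.014, 0.175, 0], [-0.017, 0.191, 0]]' --rotation '[[0, 0, 0.0046], [0, 0, 0.0093], [0, 0, 0.0139], [0, 0, 0.0185], [0, 0, 0.0231], [0, 0, 0.0278], [0, 0, 0.0324], [0, 0, 0.037], [0, 0, 0.0417], [0, 0, 0.0463], [0, 0, 0.0509], [0, 0, 0.0556]]'

```text
time_s: 20.43
tool_pos: [462.0, 45.2, 68.3]
tcp_rot: [0.058, 0.998, 0.0, -0.0]
contact_force: [-1.2, -0.7, -0.1]
opening: -0.2
grip_force: 0.4
```

carry_out --travel '[[0, 0.016, 0], [0, 0.032, 0], [-0.001, 0.048, 0], [-0.002, 0.064, 0], [-0.003, 0.08, 0], [-0.004, 0.096, 0], [-0.006, 0.112, 0], [-0.007, 0.128, 0], [-0.009, 0.144, 0], [-0.012, 0.159, 0], [-0.014, 0.175, 0], [-0.017, 0.191, 0]]' --rotation '[[0, 0, 0.0046], [0, 0, 0.0093], [0, 0, 0.0139], [0, 0, 0.0185], [0, 0, 0.0231], [0, 0, 0.0278], [0, 0, 0.0324], [0, 0, 0.037], [0, 0, 0.0417], [0, 0, 0.0463], [0, 0, 0.0509], [0, 0, 0.0556]]'

```text
time_s: 21.43
tool_pos: [465.9, 64.0, 68.3]
tcp_rot: [0.145, 0.989, 0.0, 0.0]
contact_force: [-1.6, -1.2, 0.1]
opening: -0.1
grip_force: 0.4
```

```bash
python3 -c "
from h import *
check('w5')"
```

```text
t 21.4333 tcp [465.9  64.   68.3] yaw 163.32 q [ -2.  15. -28.  47.   0.  14.] F [-1.6 -1.2  0.1] z [ 0.  0. -1.]
r 108.45444688629406 163.46217094194995
orange [304 250  24  55 816] 153.15854616963685 115.58972503430718
red [ 414  223   51   57 1412] 126.34739966927259 147.39435078312493
```

View pics/w5.png

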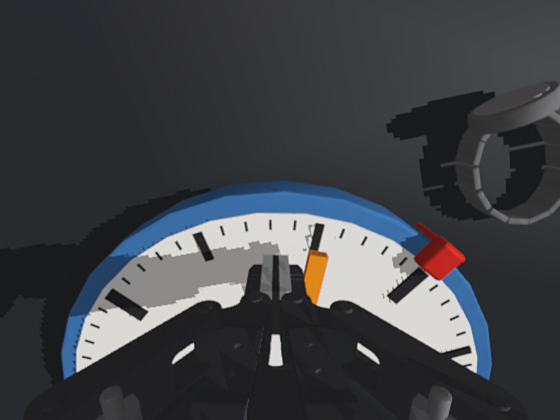

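The orange end at (317,277) is still in contact, the red tab is at (440,252) about 27° ahead, and the black watch is clear at upper right. Two more steps, then I'll measure the tab.

carry_out --travel '[[0, 0.016, 0], [0, 0.032, 0], [-0.001, 0.048, 0], [-0.002, 0.064, 0], [-0.003, 0.08, 0], [-0.004, 0.096, 0], [-0.006, 0.112, 0], [-0.007, 0.128, 0], [-0.009, 0.144, 0], [-0.012, 0.159, 0], [-0.014, 0.175, 0], [-0.017, 0.191, 0]]' --rotation '[[0, 0, 0.0046], [0, 0, 0.0093], [0, 0, 0.0139], [0, 0, 0.0185], [0, 0, 0.0231], [0, 0, 0.0278], [0, 0, 0.0324], [0, 0, 0.037], [0, 0, 0.0417], [0, 0, 0.0463], [0, 0, 0.0509], [0, 0, 0.0556]]'

```text
time_s: 22.48
tool_pos: [473.1, 81.8, 68.3]
tcp_rot: [0.231, 0.973, 0.0, -0.0]
contact_force: [-1.5, 0.1, -0.2]
opening: -0.2
grip_force: 0.4
```

carry_out --travel '[[0, 0.016, 0], [0, 0.032, 0], [-0.001, 0.048, 0], [-0.002, 0.064, 0], [-0.003, 0.08, 0], [-0.004, 0.096, 0], [-0.006, 0.112, 0], [-0.007, 0.128, 0], [-0.009, 0.144, 0], [-0.012, 0.159, 0], [-0.014, 0.175, 0], [-0.017, 0.191, 0]]' --rotation '[[0, 0, 0.0046], [0, 0, 0.0093], [0, 0, 0.0139], [0, 0, 0.0185], [0, 0, 0.0231], [0, 0, 0.0278], [0, 0, 0.0324], [0, 0, 0.037], [0, 0, 0.0417], [0, 0, 0.0463], [0, 0, 0.0509], [0, 0, 0.0556]]'

```text
time_s: 23.48
tool_pos: [483.1, 98.1, 68.3]
tcp_rot: [0.315, 0.949, -0.0, -0.0]
contact_force: [-1.3, 0.4, 0.3]
opening: 0.0
grip_force: 0.4
```

Run:
```python
from h import *
check('w6')
p=cv2.imread('pics/w6.png'); cv2.imwrite('pics/w6c.png',cv2.resize(p[180:330,230:430],None,fx=4,fy=4,interpolation=cv2.INTER_CUBIC))
```

```text
t 23.4833 tcp [483.1  98.1  68.3] yaw 143.3 q [  2.  17. -25.  48.  -0.  38.] F [-1.3  0.4  0.3] z [-0. -0. -1.]
r 108.34180742639045 143.15241263664242
orange [304 250  24  55 812] 133.01072759182838 115.86462069231746
orange [550 362  10  15  94] 71.75006444818585 168.20000847193276
red [ 343  186   44   53 1455] 125.28605107454258 149.0073362089565
```

View pics/w6c.png

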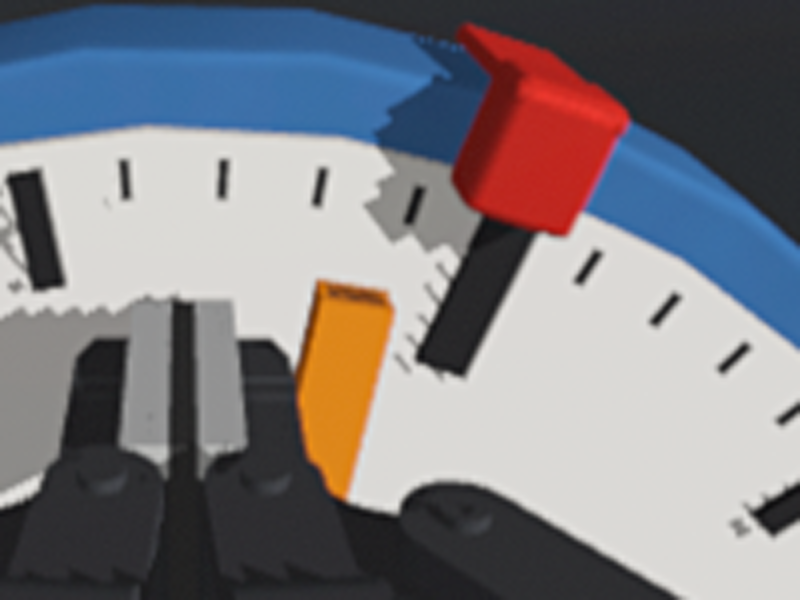

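The crop shows the tab's top face centred near crop (543,153) with corners (520,75), (628,122), (568,235) and (455,180). The hand tip's top edge runs from (318,300) to (390,308), short of the tab.

Run:
```python
from h import *
W=np.load('w6_T.npy'); px=lambda a:np.array(a)/4+[229.6,179.6]
t=cast("wrist",px([(520,75),(628,122),(568,235),(455,180)]),43,W); hd=cast("wrist",px([(318,298),(391,306)]),56,W)
A=lambda v:np.degrees(np.arctan2(v[1],v[0]))
for C in((570,33.3),(572,34.3),(568,32)):
    print(C,"tab",A(t.mean(0)-C),np.hypot(*(t.mean(0)-C)),"hand tip",A(hd.mean(0)-C),np.hypot(*(hd.mean(0)-C)))
print(np.linalg.norm(t-np.roll(t,1,0),axis=1),A(t[0]-t[3]),A(t[1]-t[2]),np.linalg.norm(hd[0]-hd[1]))
# rim fit in this view
p=cv2.imread('pics/w6.png'); m=masks(p)["white"]; pts=[]
for u in list(range(110,250,4))+list(range(250,330,4))+list(range(395,450,4)):
    v=np.nonzero(m[:,u])[0]; v=v[v>180]
    if len(v): pts.append((u,v[0]))
q=cast("wrist",pts,32,W); print(len(pts),circ(q))
```

```text
(570, 33.3) tab 124.49401697464698 147.1767115919075 hand tip 133.27915808196624 126.59473183883892
(572, 34.3) tab 125.3543265524596 147.50179397683314 hand tip 134.24343852180058 127.2558386330581
(568, 32) tab 123.56539429455731 147.1348367165968 hand tip 132.21335201433868 126.19188585760355
[15.87675627 15.67482824 16.81834406 17.33339688] 116.48481454809057 122.24011322787806 9.055028531003037
69 (array([568.29986443,  36.0735403 ]), np.float64(135.94935915161437))
```

carry_out --travel '[[0, 0.015, 0], [0, 0.03, 0], [-0.001, 0.045, 0], [-0.002, 0.06, 0], [-0.003, 0.075, 0], [-0.004, 0.09, 0], [-0.005, 0.104, 0], [-0.006, 0.118, 0], [-0.008, 0.13, 0], [-0.009, 0.141, 0], [-0.01, 0.149, 0], [-0.011, 0.153, 0]]' --rotation '[[0, 0, 0.0043], [0, 0, 0.0087], [0, 0, 0.013], [0, 0, 0.0174], [0, 0, 0.0217], [0, 0, 0.026], [0, 0, 0.0301], [0, 0, 0.0341], [0, 0, 0.0376], [0, 0, 0.0408], [0, 0, 0.0431], [0, 0, 0.0444]]'

```text
time_s: 24.53
tool_pos: [493.2, 109.7, 68.3]
tcp_rot: [0.38, 0.925, -0.0, -0.0]
contact_force: [-1.8, -0.2, 0.5]
opening: 0.1
grip_force: 0.4
```

Run:
```python
from h import *
check('w7')
p=cv2.imread('pics/w7.png'); cv2.imwrite('pics/w7c.png',cv2.resize(p[170:320,230:430],None,fx=4,fy=4,interpolation=cv2.INTER_CUBIC))
```

```text
t 24.5333 tcp [493.2 109.7  68.3] yaw 135.36 q [  3.  18. -24.  48.   0.  48.] F [-1.8 -0.2  0.5] z [-0.  0. -1.]
r 108.35657822111007 135.16122483439543
orange [304 250  24  55 842] 124.9823818786764 116.43377074153639
red [ 309  178   39   51 1440] 124.79402233045528 149.4581903091238
```

View pics/w7c.png

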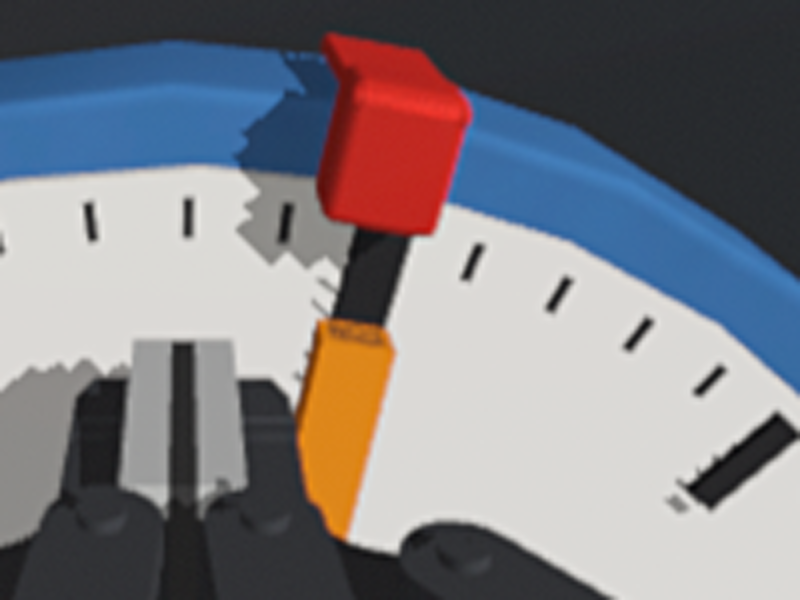

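The crop shows the hand's tip edge from (318,338) to (391,346), almost in line with the tab, whose top corners are (350,88), (468,115), (436,236) and (318,205).

Run:
```python
from h import *
W=np.load('w7_T.npy'); px=lambda a:np.array(a)/4+[229.6,169.6]
t=cast("wrist",px([(350,88),(468,115),(436,236),(318,205)]),43,W); hd=cast("wrist",px([(318,340),(391,347)]),56,W)
A=lambda v:np.degrees(np.arctan2(v[1],v[0]))
for C in((570,33.3),(572,34.3),(568,34.5)):
    print(C,"tab",A(t.mean(0)-C),"hand tip",A(hd.mean(0)-C))
```

```text
(570, 33.3) tab 124.30962014133192 hand tip 125.23723491966057
(572, 34.3) tab 125.17459984350813 hand tip 126.23544466242505
(568, 34.5) tab 123.9223412874197 hand tip 124.80374006361036
```

carry_out --travel '[[0, 0.005, 0], [0, 0.01, 0], [0, 0.014, 0], [0, 0.016, 0], [0, 0.016, 0]]' --rotation '[[0, 0, 0.0013], [0, 0, 0.0026], [0, 0, 0.0037], [0, 0, 0.0045], [0, 0, 0.0045]]'

```text
time_s: 25.0
tool_pos: [494.2, 110.8, 68.3]
tcp_rot: [0.386, 0.922, 0.0, 0.0]
contact_force: [-0.7, -0.6, -1.0]
opening: 0.6
grip_force: 0.3
```

carry_out --travel '[[0, -0.02, 0], [0, -0.06, 0], [0, -0.12, 0], [0, -0.2, 0], [0, -0.25, 0], [0, -0.25, 0]]' --rotation '[[0, 0, 0], [0, 0, 0], [0, 0, 0], [0, 0, 0], [0, 0, 0], [0, 0, 0]]'

```text
time_s: 25.5
tool_pos: [475.3, 92.4, 68.3]
tcp_rot: [0.386, 0.922, -0.0, -0.0]
contact_force: [0.4, 0.4, -0.1]
opening: -0.0
grip_force: 0.0
```

carry_out --travel '[[0, 0, -0.2], [0, 0, -0.5], [0, 0, -0.8], [0, 0, -1], [0, 0, -1], [0, 0, -1]]' --rotation '[[0, 0, 0], [0, 0, 0], [0, 0, 0], [0, 0, 0], [0, 0, 0], [0, 0, 0]]'

```text
time_s: 26.0
tool_pos: [476.9, 93.1, 169.2]
tcp_rot: [0.386, 0.922, 0.001, 0.001]
contact_force: [-0.7, -0.3, -0.0]
opening: 0.4
grip_force: 0.0
```

carry_out --travel '[[0.3, 0, -0.2], [0.6, 0, -0.5], [0.6, 0, -0.7], [0.6, 0, -0.7], [0.6, 0, -0.7], [0.6, 0, -0.7]]' --rotation '[[0, 0, 0], [0, 0, 0], [0, 0, 0], [0, 0, 0], [0, 0, 0], [0, 0, 0]]'

```text
time_s: 26.5
tool_pos: [434.0, 135.8, 236.9]
tcp_rot: [0.386, 0.922, -0.0, -0.001]
contact_force: [-0.2, 0.1, 0.3]
opening: 0.0
grip_force: 0.0
```

Run:
```python
from h import *
check('w8')
```

```text
t 26.5 tcp [434.  135.8 236.9] yaw 134.58 q [  7.   6. -13.  71.  -0.  52.] F [-0.2  0.1  0.3] z [-0.002 -0.    -1.   ]
r 170.23262762400176 143.05103911377506
orange [309 233  13  28 211] 124.42332458804472 112.46442851272305
orange [448 279  13   9  65] 63.80298076097961 195.3471809702675
red [313 199  16  25 318] 124.8119108757923 150.7377873385567
```

View pics/w8.png

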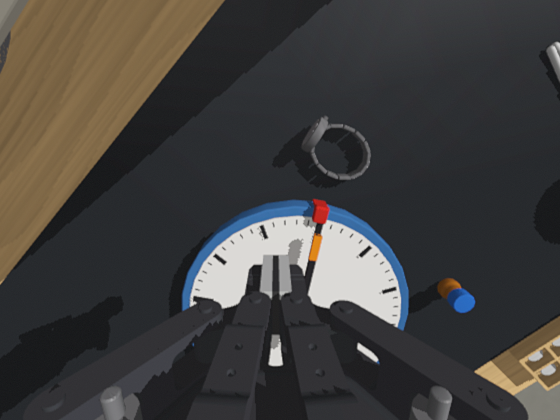

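The hand with its orange band at (315,247) points at the tab at (320,211), and the fingers are clear. One more view with the axle visible will confirm the angle.

carry_out --travel '[[0.3, -0.3, 0], [0.5, -0.6, -0.3], [0.6, -0.9, -0.6], [0.6, -0.9, -0.6], [0.6, -0.9, -0.6], [0.6, -0.9, -0.6]]' --rotation '[[0, 0, 0], [0, 0, 0], [0, 0, 0], [0, 0, 0], [0, 0, 0], [0, 0, 0]]'

```text
time_s: 27.05
tool_pos: [328.6, 115.3, 297.5]
tcp_rot: [0.387, 0.922, 0.0, -0.0]
contact_force: [0.3, 0.8, -0.0]
opening: 0.1
grip_force: 0.0
```

Run:
```python
from h import *
check('w9')
p=cv2.imread('pics/w9.png'); cv2.imwrite('pics/w9c.png',cv2.resize(p[190:340,320:520],None,fx=4,fy=4,interpolation=cv2.INTER_CUBIC))
```

```text
t 27.05 tcp [328.6 115.3 297.5] yaw 134.52 q [  5.  -6. -16.  80.   0.  51.] F [ 0.3  0.8 -0. ] z [ 0.  0. -1.]
r 254.86751261717683 161.21415364152097
orange [366 256  12  23 146] 124.8881047278706 112.70465997530711
orange [472 290  14  11  89] 65.38522520157231 188.08800069333284
red [366 226  18  22 235] 125.91787852716196 152.3494307775564
```

View pics/w9c.png

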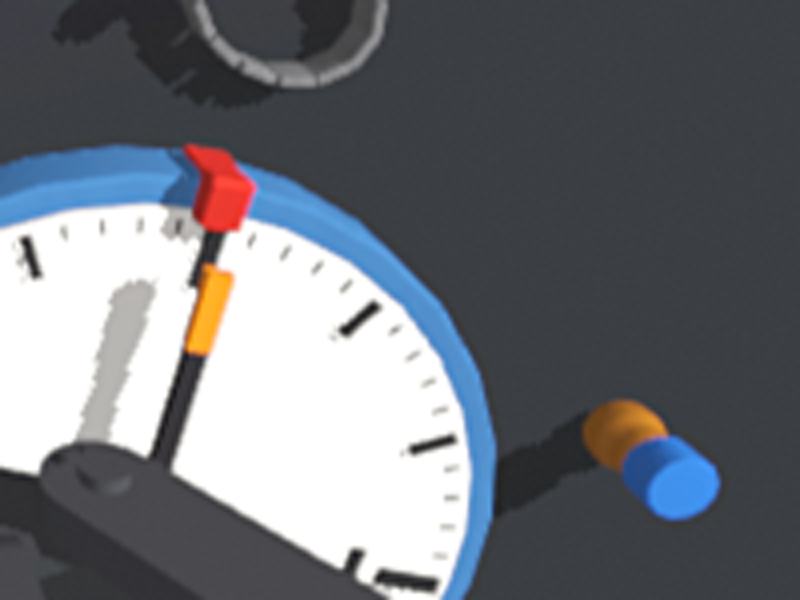

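The hand runs from crop (165,465) up to its tip at (218,270), in line with the tab's top face centred at (224,200). The fingers are clear and the watch and oil pot are undisturbed.

Run:
```python
from h import *
A=lambda v:np.degrees(np.arctan2(v[1],v[0]))
W=np.load('w9_T.npy'); px=lambda a:np.array(a)/4+[319.6,189.6]
t=cast("wrist",px([(207,170),(255,187),(240,230),(195,213)]),43,W).mean(0); hd=cast("wrist",px([(205,273),(233,276)]),56,W).mean(0)
print(t,hd)
for C in((570,33.3),(572,34.3),(568,34.5)): print("w9",A(t-C),A(hd-C),np.hypot(*(t-C)),np.hypot(*(hd-C)))
# white-rim dial fits per view, and bright-top red/orange centroids
for n in("w8","w9"):
    p=cv2.imread(f"pics/{n}.png"); W=np.load(n+"_T.npy"); h=cv2.cvtColor(p,cv2.COLOR_BGR2HSV); m=masks(p)
    for k,z in(("red",43),("orange",56)):
        b=m[k].copy(); b[:190]=0; b[270:]=0 if n=="w8" else b[270:]; b[285:]=0; b[:,:290]=0; b[:,395:]=0
        V=h[...,2][b>0]; print(n,k,np.percentile(V,[5,25,50,75,95]))
        b[h[...,2]<np.percentile(V,50)*0.93]=0
        ys,xs=np.nonzero(b); q=cast("wrist",np.c_[xs,ys],z,W).mean(0); print(len(xs),q,[round(A(q-np.array(C)),2) for C in((570,33.3),(572,34.3),(568,34.5))],np.hypot(*(q-[570,33.3])))
    w=m["white"]; 
    pts=[(u,v[0]) for u in range(200,500,4) if len(v:=(np.nonzero(w[190:300,u])[0]+190))]
    print("dial",circ(cast("wrist",pts,32,W)))
for n in("scene","side"):
    p,_=snapshot(n); cv2.imwrite(f"pics/{n}1.png",p); m=masks(p)
    x,y,w,hh=(240,180,130,100) if n=="scene" else (205,155,120,95)
    for k,z in(("orange",55),("red",43)):
        ys,xs=np.nonzero(m[k][y:y+hh,x:x+w]); q=cast(n,np.c_[xs+x,ys+y],z).mean(0); C=[570.9,33.2] if n=="scene" else [566.3,30.9]
        print(n,k,len(xs),q,A(q-C),np.hypot(*(q-C)))
```

```text
[485.05453913 155.32678614] [497.75866293 137.17799421]
w9 124.84260351793708 124.8164540587655 148.68176706617137 126.52844922379654
w9 125.69340961277031 125.81589236098324 149.02011988017958 126.86866367564517
w9 124.46891259729587 124.375773088035 146.55736667841808 124.4050478420756
w8 red [112.4  176.   191.   193.   212.15]
229 [485.71839643 157.19520492] [np.float64(124.23), np.float64(125.07), np.float64(123.85)] 149.84462120226462
w8 orange [162. 217. 221. 223. 224.]
171 [507.23256147 125.71182408] [np.float64(124.18), np.float64(125.32), np.float64(123.67)] 111.7125622725351
dial (array([569.20501281,  35.54849092]), np.float64(136.88545175305538))
w9 red [132. 201. 230. 238. 255.]
164 [482.79575014 157.57996382] [np.float64(125.06), np.float64(125.89), np.float64(124.69)] 151.8225628852601
w9 orange [179.75 245.25 255.   255.   255.  ]
116 [506.3644441  126.04951958] [np.float64(124.45), np.float64(125.58), np.float64(123.95)] 112.4809199658988
dial (array([526.37484062,  74.43486693]), np.float64(103.58800340545145))
scene orange 43 [521.20521164 106.63135038] 124.08824225082944 88.66642661616511
scene red 69 [494.64091535 158.1605664 ] 121.39426376830318 146.391909426527
side orange 36 [513.54465503 105.68787645] 125.19913117049575 91.52241740343815
side red 44 [483.05330934 147.0833516 ] 125.62202772969412 142.9285929954583
```

```bash
python3 -c "
from plant import robot
print(robot.hand_in())"
```

```text
the job is handed in; nothing more can be done
None
```

I pushed the minute hand about 180° clockwise with the closed fingertip until it pointed at the red tab, within roughly 0.5° by the wrist camera; the fingers are clear, the tab measured unmoved, and the job was handed in at about 27 s.

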